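Clear the rivet head and take off its cap of unknown thread hand

TASK

Two grey rivet heads stand on the bench; one has a catch tray with a finished black lid knob in it. Clear that head for service: first lower the knob from its catch tray into the blue parts bin that stands behind the vice and let go of it there, not dropping it from above the rim; then unscrew the head's cap by its grip bar - nobody knows whether its quarter-turn thread is right- or left-handed, so try both ways - and finish holding the cap in the gripper, upright and lifted well clear, straight above its head. Leave the cap of the other head on.

Things in the scene. Friction and masses are not known exactly. Their poses are not given: they have to be found in the camera images.
- part_mid (a point): Centre of the finished lid knob that lies in the catch tray: black bakelite mushroom knob, 41 mm across and 32 mm tall, standing on its narrow stem (24 mm across, 12 mm tall); the head above the stem is 40 mm across and 20 mm tall. The point is on its axis, 16 mm above its foot; z up. 30 g.
- tray_mid (a point): Middle of the floor of the catch tray, a fixed sheet-steel pan, outside 130 mm along its x and 150 mm along its y, walls 3 mm thick and 18 mm high over the worktop, floor 3 mm thick. The head stands on its +y side, 122 mm away. The knob lies within 20 mm of the middle.
- bin: Blue open parts bin, 100 mm along its x, 150 mm along its y (rims to 106 x 157), 70 mm tall, walls 3 mm; its +y end wall is only 35 mm high. Loose, 350 g. Origin: centre of its underside, z up. Three such knobs lie fixed in it, up to 35 mm above its underside, at (x, y) about (-15, -40), (-24, 20), (10, 0) mm; the new one may lie on or beside them.
- head_a: The rivet head to be serviced, the one with the catch tray: fixed grey round column, flange 80 mm across, column 52 to 57 mm across, top at 75 mm above the worktop. Origin: on its axis at worktop height, z up. A short inlet stub points along its +x. A drawer cabinet, 230 mm tall, with an open drawer stands 12 to 20 cm beyond it, away from the robot: swing clear of it.
- cap_a_grip (a point): Centre of the grip bar of the cap on that head: upright bar on top of the cap, 46 mm long along x, 12 mm thick along y, from 97 to 127 mm above the worktop; the point lies on the cap's axis, 15 mm above the cap's round cover; z up. The cap is loose, aluminium, 120 g.
- cap_a_cover (a point): Centre of the same cap's round cover (56 mm across, 77 to 97 mm above the worktop). Quarter-turn thread, no rise: tightened, it meets a hard stop within 20 degrees; turned the loosening way it runs free (under 0.1 N m), can be lifted straight up from 55 degrees on, and meets a stop only past 90 degrees. Which way loosens changes from start to start.
- head_b: The other rivet head, of the same shape as head_a but without a catch tray. Fixed. Origin: on its axis at worktop height.
- cap_b_grip (a point): Centre of the grip bar of the cap on the other head, the same kind of cap. Leave it on.
Not all that is in view belongs to the job. What is shaped like the part that bears part_mid but brown is not meant.

How it is judged:
By the outcome, as a careful person would: the job done as asked, in the order asked, and still so for the second after the job is handed in, while the arm keeps its last pose, push and grip.
It also fails if it takes over 53 s, if anything falls off the work surface, if the arm or the gripper's body presses on something with over 40 N, if the wrist force passes 120 N, or if a joint passes its speed limit or range.

ROBOT

A 6-joint arm with a two-finger parallel gripper is mounted at the origin on a cart in front of the work surface, level with it; the furniture and walls round the work are solid. World frame = base frame: x ahead of the robot, y to its left, z up, the work surface at z = 0. Lengths are in m, angles in rad, forces in N, time in s.
With the tool pointing down it reaches from about 0.325 to 0.775 m from the base axis. Payload 5.5 kg.
Tool frame: the origin (TCP) lies between the finger pads; the fingertips stand 8 mm ahead of it and the grasp point (between the pads) lies 11 mm behind it (tcp_to_tips is the distance from the TCP to the fingertips, in m); z points along the fingers, y is the line along which they close (so a half turn about z gives the same grasp; the last joint's range is limited). The gripper opens to 88 mm and grips with 3 to 60 N. Pads are 20 mm wide; open, the fingers measure 115 mm over their backs; the gripper's body (75 mm by 178 mm) begins 61 mm behind the grasp point.
Start: joints at [-1.242, 0.091, 1.231, -0, 1.82, -0.057], TCP at [0.226, -0.556, 0.231] pointing down, gripper open.
Joint ranges: [-2.87, 2.87], [-0.86, 2.18], [0.17, 2.46], [-1.51, 4.65], [0.06, 2.69], [-2.65, 2.65]. Speed limits (rad/s): [2.57, 2.57, 3.01, 3.14, 3.14, 3.14].

INTERFACE

Orientations are given as a unit quaternion [w, x, y, z].
In Python, from bench import * gives the robot as it stands. Calls block until the motion is done:
- move_to(position, orientation): joint-space move of the TCP to a pose.
- move_l(position, speed=0.15, orientation=None): straight line of the TCP; orientation=None keeps the orientation; speed is the mean speed in m/s.
- movej(angles): joint-space move.
- gripper_open() and close(): open the fingers fully, or close them until they stop; the grip force is fixed at half the most.
- hold(seconds).
- inverse_kinematics(position, orientation): joint angles nearest the present ones, or None.
- state(): the state.
- get_image(name): name is "scene" or "side" or "wrist"; returns a dict with "frame" (400x640x3 uint8, blue, green, red), "depth" (400x640 float32, m along the optical axis (not along the pixel's ray), 0 where there is no reading), "camera_matrix" (3x3 intrinsics, pixels), "view" (4x4, takes a point from world to camera coordinates). Camera axes: x right, y up, looking along -z (the intrinsics and any distortion apply to the point x, -y, -z); pixel columns grow to the right and rows downward; lengths in m; the calibration is good to about 2 mm. A picture is of the moment at which its call begins.
A pose or a line that the arm cannot do raises IKError and nothing moves.
- job_done(): hands the job in; it is judged then, once.
The state is a dict: "time": time; "joint_pos": joint angles; "dq": joint speeds; "joint_torque": joint torques, N m; "ee_pos": TCP position; "ee_rot": TCP orientation; "ft_force": force on the tool from outside, world axes, zero at the start; "moment": the same for the moment, N m; "finger_gap": finger opening in m; "finger_force": force on a finger pad.
Only numpy, scipy, OpenCV 4.12 (cv2) and the standard library are available. Lean on these libraries where they do the work, as an engineer would, in place of code of your own. Each camera call takes 0.05 s, during which the arm holds its last target. There are 200 camera calls.

## Working session

There is one attempt and no reset: what is moved stays moved. The work goes in short steps, each a Python script; the robot and the scene stay as the last script left them, time stands still between calls to the robot, and variables do not carry over. Pictures are saved under pics/ and viewed, at most 10 in all, crops included, and the job is handed in when it is done.

```bash
mkdir -p pics; ls; python3 - <<'E'
from bench import *
import cv2,numpy as np,pickle
for n in("scene","side"):
    d=get_image(n); cv2.imwrite(f"pics/{n}0.png",d["frame"]); pickle.dump(d,open(f"pics/{n}0.pkl","wb"))
    V=np.linalg.inv(d["view"]); print(n,V[:3,3].round(3),(-V[:3,2]).round(3)); print(d["camera_matrix"], d.keys())
print(state())
E
```

```text
pics
scene [-0.028 -0.489  0.983] [ 0.394  0.601 -0.695]
[[444.24591831   0.         315.25459663]
 [  0.         444.24591831 201.50582684]
 [  0.           0.           1.        ]] dict_keys(['frame', 'depth', 'camera_matrix', 'view'])
side [ 0.332 -0.62   0.578] [ 0.159  0.862 -0.482]
[[421.59265183   0.         314.2698638 ]
 [  0.         421.59265183 199.45297146]
 [  0.           0.           1.        ]] dict_keys(['frame', 'depth', 'camera_matrix', 'view'])
{'time': 0.1, 'joint_pos': array([-1.24170445e+00,  9.17721338e-02,  1.23174288e+00, -3.69279073e-05,
        1.81981184e+00, -5.66720867e-02]), 'dq': array([-0.00072502, -0.00095953, -0.00150079,  0.00120913,  0.0016547 ,
        0.00035962]), 'joint_torque': array([ 2.50782265e-03, -4.47857881e+01, -4.07570744e+01,  7.01659382e-02,
        2.84020894e-02, -1.19238930e-04]), 'ee_pos': array([ 0.22568105, -0.55566641,  0.22963955]), 'ee_rot': array([-8.56637024e-04,  9.81456370e-01,  1.91683702e-01, -1.35475154e-04]), 'ft_force': array([ 0.08440259, -0.55507856,  0.08060215]), 'moment': array([ 0.00400495, -0.01103392,  0.01060291]), 'finger_force': 0.0, 'finger_gap': 0.0879990308290032}
```

View pics/scene0.png

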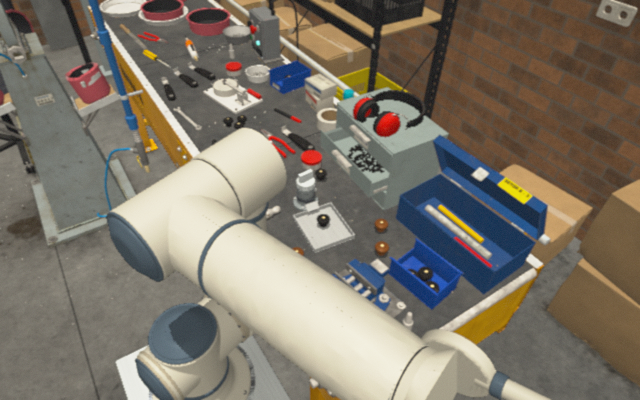

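View pics/side0.png

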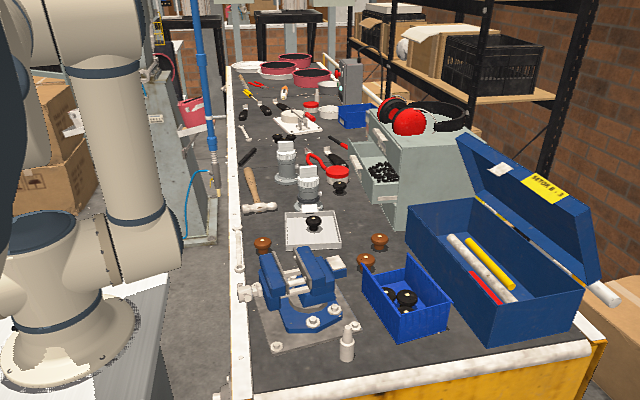

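The side view shows:
- **Tray:** white, at about (313,230), with the black knob at (313,222).
- **Heads:** the head nearer the tray is at about (308,188). The other is at (286,160).
- **Bin:** the small blue bin with black knobs is at (406,298), right of the vice. The large blue toolbox and the far blue bin at (353,115) don't fit the description.
- **Other knobs:** brown ones at (262,243), (380,241) and (367,260), and a black one at (339,187) outside the tray. None of these is meant.

I'll confirm in an enlarged crop and measure.

```bash
cat > h.py <<'E'
import numpy as np,cv2,pickle
def cloud(d):
    K=d["camera_matrix"];z=d["depth"].astype(float);v,u=np.mgrid[:z.shape[0],:z.shape[1]]
    c=np.stack([(u-K[0,2])/K[0,0]*z,-(v-K[1,2])/K[1,1]*z,-z],-1)
    V=np.linalg.inv(d["view"]);P=c@V[:3,:3].T+V[:3,3];P[z<=0]=np.nan
    return P
E
python3 - <<'E'
from h import *
d=pickle.load(open("pics/side0.pkl","rb"));P=cloud(d);f=d["frame"]
cv2.imwrite("pics/crop0.png",cv2.resize(f[125:350,225:525],None,fx=2.6,fy=2.6,interpolation=cv2.INTER_CUBIC))
for n,(u,v) in dict(knob=(314,220),bar_a=(308,168),bar_b=(286,147),bench=(330,215),tray=(300,240),cabtop=(385,115),binrimNear=(397,341),binrimR=(451,300),binL=(362,270)).items(): print(n,P[v,u].round(3))
hsv=cv2.cvtColor(f,cv2.COLOR_BGR2HSV)
def box(m,n):
    Q=P[m];Q=Q[np.isfinite(Q).all(1)];r=cv2.minAreaRect((Q[:,:2]*1000).astype(np.float32));print(n,len(Q),r,Q.min(0).round(3),Q.max(0).round(3));return Q
x,y,z=P[...,0],P[...,1],P[...,2]
U,V=np.meshgrid(np.arange(640),np.arange(400))
reg=lambda a,b,c,e:(U>=a)&(U<b)&(V>=c)&(V<e)
box(reg(275,350,200,260)&(z>.0135)&(z<.022)&(hsv[...,1]<60)&(hsv[...,2]>110),'trayrim')
box(reg(295,330,205,240)&(hsv[...,2]<70)&(z>.02),'knob')
box(reg(295,330,150,200)&(z>.1),'bar_a'); box(reg(270,302,130,165)&(z>.1),'bar_b')
box(reg(295,325,160,212)&(z>.03)&(z<.14),'heada'); box(reg(270,302,130,190)&(z>.03)&(z<.14),'headb')
blue=(hsv[...,0]>105)&(hsv[...,0]<130)&(hsv[...,1]>140)
b=blue&reg(355,460,245,345); box(b&(z>.062)&(z<.076),'binrim'); box(b,'bin')
E
```

```text
knob [0.491 0.25  0.035]
bar_a [0.497 0.366 0.122]
bar_b [0.464 0.557 0.109]
bench [0.546 0.317 0.003]
tray [0.45  0.218 0.002]
cabtop [0.702 0.381 0.246]
binrimNear [ 0.566 -0.131  0.008]
binrimR [ 0.666 -0.112  0.068]
binL [0.564 0.077 0.003]
trayrim 295 ((474.17010498046875, 275.7667236328125), (205.27023315429688, 155.2635498046875), 83.81550598144531) [0.407 0.166 0.014] [0.556 0.386 0.022]
knob 125 ((489.66253662109375, 257.3494873046875), (37.06907272338867, 34.75799560546875), 78.2430648803711) [0.472 0.239 0.02 ] [0.507 0.277 0.035]
bar_a 190 ((496.8661193847656, 369.3109130859375), (44.90798568725586, 17.14837074279785), 0.07650374621152878) [0.474 0.361 0.1  ] [0.519 0.378 0.128]
bar_b 143 ((462.126708984375, 556.30517578125), (17.827823638916016, 45.557533264160156), 80.30621337890625) [0.44  0.549 0.1  ] [0.486 0.569 0.126]
heada 805 ((508.9562683105469, 446.398193359375), (234.6579132080078, 63.82090377807617), 83.77642822265625) [0.468 0.329 0.03 ] [0.533 0.566 0.128]
headb 674 ((474.5093688964844, 621.640869140625), (538.8417358398438, 70.47177124023438), 86.05442810058594) [0.435 0.352 0.03 ] [0.527 0.893 0.126]
binrim 866 ((632.578857421875, -37.80632019042969), (166.5963592529297, 169.82579040527344), 8.419363975524902) [ 0.541 -0.134  0.062] [0.711 0.058 0.076]
bin 6110 ((646.865966796875, 16.183074951171875), (341.3801574707031, 200.4872589111328), 62.56949234008789) [ 0.541 -0.134 -0.003] [0.799 0.149 0.101]
```

View pics/crop0.png

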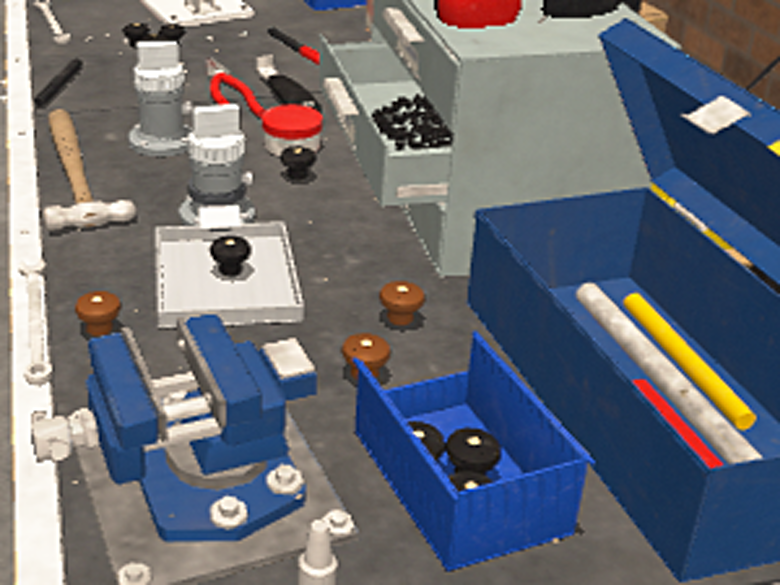

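The crop confirms the targets: the knob in the white tray, the head right behind it as head_a, and the small blue bin with three black knobs, its low wall at the far (+y) end. Next I'll measure tray and bin poses and obstacle heights.

```bash
python3 - <<'E'
from h import *
d=pickle.load(open("pics/side0.pkl","rb"));P=cloud(d);f=d["frame"];hsv=cv2.cvtColor(f,cv2.COLOR_BGR2HSV)
x,y,z=P[...,0],P[...,1],P[...,2];U,V=np.meshgrid(np.arange(640),np.arange(400))
reg=lambda a,b,c,e:(U>=a)&(U<b)&(V>=c)&(V<e)
print('hsv bin',hsv[310,380],hsv[320,425],'toolbox',hsv[300,500],hsv[230,420])
m=reg(275,350,208,256)&(hsv[...,1]<50)&(hsv[...,2]>120)
def plane(u,v,z0):
    K=d["camera_matrix"];W=np.linalg.inv(d["view"]);r=W[:3,:3]@np.array([(u-K[0,2])/K[0,0],-(v-K[1,2])/K[1,1],-1]);o=W[:3,3];return o+r*(z0-o[2])/r[2]
# tray: rim corners from contour
c=max(cv2.findContours(m.astype(np.uint8),0,2)[0],key=cv2.contourArea);a=cv2.approxPolyDP(c,5,True)[:,0];print('tray',a.tolist());print([plane(*p,.018)[:2].round(3).tolist() for p in a])
b=((hsv[...,0]>110)&(hsv[...,0]<125)&(hsv[...,2]>110)&(hsv[...,1]>180)&reg(355,456,245,345)).astype(np.uint8)
n,l,s,_=cv2.connectedComponentsWithStats(b);k=1+s[1:,4].argmax();b=l==k;print('bin',s[k])
c=max(cv2.findContours(b.astype(np.uint8),0,2)[0],key=cv2.contourArea);a=cv2.approxPolyDP(c,3,True)[:,0]
for p in a:print(p,'z0',plane(*p,0)[:2].round(3),'z35',plane(*p,.035)[:2].round(3),'z70',plane(*p,.07)[:2].round(3))
print('vice top',np.nanmax(z[reg(258,345,245,330)]),'toolbox front rim',np.nanmedian(z[reg(455,465,275,282)]))
t=reg(408,500,180,345)&(hsv[...,2]<110)&(hsv[...,1]>100)&(z>.02);print('toolbox x',np.nanpercentile(x[t],[1,5,20]),'z',np.nanpercentile(z[t],[50,95,99]))
for u,v in((306,165),(308,166),(286,145)):pass
for n,rg in(('a',reg(295,330,155,180)),('b',reg(270,302,135,158))):
    q=P[rg&(z>.122)&(z<.135)];print('bar top',n,q.mean(0).round(4),len(q),cv2.minAreaRect((q[:,:2]*1000).astype(np.float32)))
w=reg(308,320,213,222)&(z>.02);print('knob dot',plane(313.5,217.5,.035).round(3))
E
```

```text
hsv bin [110 206 110] [110 215 142] toolbox [157 111 124] [108 150  80]
tray [[284, 213], [285, 250], [293, 247], [298, 255], [295, 249], [302, 245], [341, 247], [334, 210]]
[[0.425, 0.326], [0.407, 0.162], [0.427, 0.17], [0.433, 0.137], [0.43, 0.161], [0.448, 0.174], [0.534, 0.149], [0.557, 0.315]]
bin [393 280  21  15 120]
[413 291] z0 [ 0.648 -0.005] z35 [ 0.629 -0.042] z70 [ 0.609 -0.08 ]
[404 280] z0 [0.642 0.031] z35 [ 0.624 -0.008] z70 [ 0.605 -0.048]
[393 285] z0 [0.614 0.02 ] z35 [ 0.597 -0.018] z70 [ 0.58  -0.057]
[396 294] z0 [ 0.611 -0.007] z35 [ 0.594 -0.044] z70 [ 0.577 -0.081]
[403 288] z0 [0.631 0.007] z35 [ 0.613 -0.031] z70 [ 0.595 -0.068]
vice top 0.11453729126988882 toolbox front rim 0.07027869130270625
toolbox x [0.64622281 0.69817375 0.70460844] z [0.06226135 0.12039887 0.15601819]
bar top a [0.4965 0.3691 0.1248] 52 ((496.85394287109375, 370.39129638671875), (44.870330810546875, 14.47049617767334), 1.9008196592330933)
bar top b [0.4623 0.5603 0.1243] 34 ((462.9512634277344, 558.945556640625), (12.344772338867188, 44.82115936279297), 80.30621337890625)
knob dot [0.492 0.261 0.035]
```

Knob is about (0.491, 0.258), the head_a axis about (0.497, 0.369), and tray yaw about -6°. I'll look at the bin and tray from above with the wrist camera, which is also on the way.

```bash
cat >> h.py <<'E'
def q(deg): a=np.radians(deg)/2; return [0,np.cos(a),np.sin(a),0]
E
python3 - <<'E'
from bench import *
from h import *
for n,p,a in(("bin",[.56,-.03,.33],90),("tray",[.47,.28,.33],125)):
    move_to(p,q(a)); hold(.2); d=get_image("wrist"); pickle.dump(d,open(f"pics/w_{n}.pkl","wb"))
    print(n,state()["time"],state()["joint_pos"].round(2),np.linalg.inv(d["view"])[:3,3].round(3))
    cv2.imwrite(f"pics/w_{n}.png",d["frame"])
a,b=[cv2.imread(f"pics/w_{n}.png") for n in("bin","tray")]
cv2.imwrite("pics/w_both.png",cv2.resize(np.vstack([a,b]),(480,600)))
E
```

```text
bin 2.6 [-0.12  0.03  1.12 -0.    2.   -0.11] [0.56  0.036 0.485]
tray 4.075 [ 0.47 -0.01  1.15 -0.    1.99 -0.14] [0.432 0.333 0.485]
```

View pics/w_both.png

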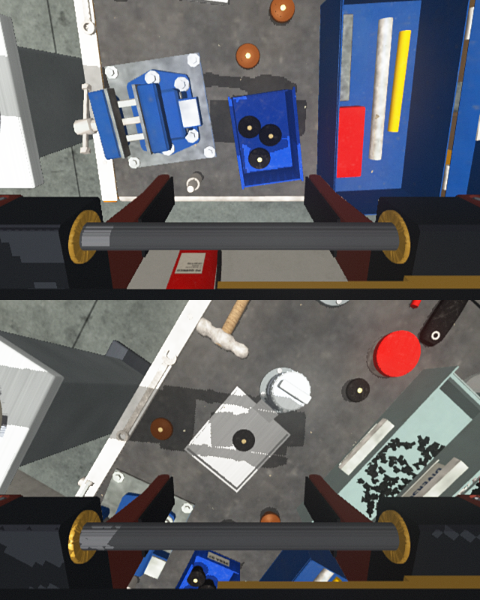

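The top half shows the bin at (265,138) with knobs at (250,128), (270,135) and (259,160), matching its layout with +y up. The bottom half shows the knob at (244,440) in the tray and head_a's cap bar at (293,385).

```bash
python3 - <<'E'
from h import *
U,V=np.meshgrid(np.arange(640),np.arange(400));reg=lambda a,b,c,e:(U>=a)&(U<b)&(V>=c)&(V<e)
def plane(d,u,v,z0):
    K=d["camera_matrix"];W=np.linalg.inv(d["view"]);r=W[:3,:3]@np.array([(u-K[0,2])/K[0,0],-(v-K[1,2])/K[1,1],-1]);o=W[:3,3];return (o+r*(z0-o[2])/r[2])[:2].round(4)
def cen(m):
    c=max(cv2.findContours(m.astype(np.uint8),0,2)[0],key=cv2.contourArea);(u,v),r=cv2.minEnclosingCircle(c);return u,v,r
d=pickle.load(open("pics/w_bin.pkl","rb"));P=cloud(d);g=d["frame"].max(2);h=cv2.cvtColor(d["frame"],cv2.COLOR_BGR2HSV);z=P[...,2]
blue=(h[...,0]>105)&(h[...,0]<130)&(h[...,1]>150)
K3=[]
for u,v in((333,170),(360,180),(345,213)):
    c=cen((g<60)&((U-u)**2+(V-v)**2<16**2)&~blue);K3.append(plane(d,c[0],c[1],.03));print('binknob',np.round(c,1),K3[-1],z[v,u-6])
B=blue&reg(295,415,112,256)
Q=P[B&(z>.064)&(z<.075)];r=cv2.minAreaRect((Q[:,:2]*1000).astype(np.float32));print('rim70',len(Q),r,cv2.boxPoints(r).round(0).tolist())
L=np.array([(-24,20),(10,0),(-15,-40)])/1000.;G=np.array(K3)
R,_=cv2.estimateAffinePartial2D(L,G);print('fit from knobs',R, np.degrees(np.arctan2(R[1,0],R[0,0])))
vm=reg(100,290,100,230)&(z>.09);print('vice z>.09: y max,x rng',np.nanmax(P[vm][:,1]),np.nanmin(P[vm][:,0]),np.nanmax(P[vm][:,0]),np.nanmax(z[vm]))
tb=reg(420,520,20,280)&(z>.05)&(z<.16);print('toolbox xmin',np.nanpercentile(P[tb][:,0],1),np.nanpercentile(z[tb],90))
d=pickle.load(open("pics/w_tray.pkl","rb"));P=cloud(d);g=d["frame"].max(2);z=P[...,2];h=cv2.cvtColor(d["frame"],cv2.COLOR_BGR2HSV)
c=cen((g<60)&((U-325)**2+(V-186)**2<22**2));print('knob',np.round(c,1),plane(d,c[0],c[1],.03),z[178,318:330])
b=reg(345,425,80,155)
Q=P[b&(z>.118)&(z<.135)];print('bar',len(Q),Q.mean(0).round(4),cv2.minAreaRect((Q[:,:2]*1000).astype(np.float32)))
Q=P[b&(z>.09)&(z<.102)];print('cover',len(Q),cv2.minEnclosingCircle((Q[:,:2]*1000).astype(np.float32)))
t=reg(240,395,110,262)&(z>.012)&(z<.024)&(h[...,1]<60)&(h[...,2]>80)
Q=P[t];Q=Q[(Q[:,1]<.33)];print('trayrim',len(Q),cv2.minAreaRect((Q[:,:2]*1000).astype(np.float32)))
E
```

```text
binknob [333.  170.   15.8] [ 0.5786 -0.0333] 0.03484000932288184
binknob [359.4 179.6  15.1] [ 0.614  -0.0463] 0.03590715258823296
binknob [345.3 210.6  14. ] [ 0.5959 -0.0893] 0.03457641972357711
rim70 1476 ((604.9432373046875, -47.98454284667969), (106.00096893310547, 155.54502868652344), 8.31179428100586) [[541.0, 21.0], [564.0, -133.0], [669.0, -117.0], [646.0, 37.0]]
fit from knobs [[ 0.95842961 -0.15424822  0.60440317]
 [ 0.15424822  0.95842961 -0.0484194 ]] 9.142699019193794
vice z>.09: y max,x rng 0.04279558282377884 0.3118395647628269 0.5017582052054206 0.11614291707652719
toolbox xmin 0.6972717281612004 0.10048593666711853
knob [324.5 186.2  14.5] [0.4907 0.2632] [0.03268504 0.03442217 0.03550026 0.03547961 0.0336006  0.03536262
 0.03370112 0.03651958 0.034729   0.03341831 0.03397561 0.03556927]
bar 584 [0.4963 0.3721 0.1278] ((497.36212158203125, 372.5674133300781), (46.241912841796875, 12.047770500183105), 2.961179256439209)
cover 1497 ((497.2697448730469, 372.72772216796875), 28.78114128112793)
trayrim 1101 ((483.9995422363281, 251.346923828125), (150.31744384765625, 130.37930297851562), 83.64714050292969)
```

```bash
python3 - <<'E'
from bench import *
from h import *
move_to([.4907,.262,.12],q(125)); move_l([.4907,.262,.023],.1)
close(); s=state(); print(s["time"],s["finger_gap"],s["finger_force"],s["ee_pos"].round(4),s["ft_force"].round(1))
move_l([.4907,.262,.2],.2)
print(state()["finger_gap"],state()["finger_force"])
E
```

```text
6.9083 0.03668225479413745 30.000068353083407 [0.4907 0.262  0.023 ] [0.6 0.3 0.3]
0.03656093907872617 30.000034297167986
```

```bash
python3 - <<'E'
from bench import *
from h import *
move_to([.612,-.0004,.2],q(188.5)); s=state();print(s["finger_gap"],s["joint_pos"].round(2))
d=get_image("side"); cv2.imwrite("pics/s_hold.png",d["frame"])
move_l([.612,-.0004,.046],.12); hold(.2); s=state();print(s["ee_pos"].round(4),s["ft_force"].round(1),s["finger_gap"])
e=get_image("side");
gripper_open(); hold(.3); s=state();print(s["time"],s["ft_force"].round(1),s["finger_gap"])
move_l([.612,-.0004,.2],.2); move_to([.56,-.02,.3],q(90)); d=get_image("wrist"); pickle.dump(d,open("pics/w2.pkl","wb"))
f=d["frame"][60:300,240:480]
cv2.imwrite("pics/chk.png",np.hstack([cv2.resize(e["frame"][200:360,320:480],(400,400)),cv2.resize(f,(400,400))]))
print(state()["time"])
E
```

```text
0.036503643470652214 [-0.06  0.12  1.26  0.    1.77 -1.77]
[ 6.124e-01 -4.000e-04  4.670e-02] [-0.7  0.7  0.9] 0.03685384625654031
12.3083 [-0.5 -0.3  0.9] 0.08742570387456058
14.7583
```

View pics/chk.png

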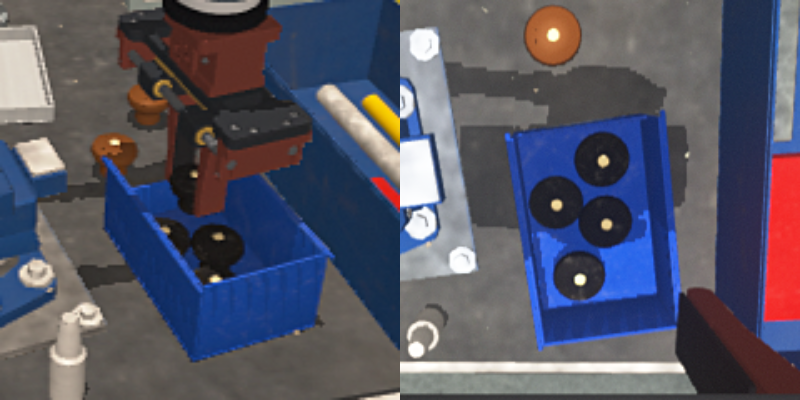

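The knob stands upright in the bin, the fourth black disc at (602,158). Next is the cap.

```bash
python3 - <<'E'
from bench import *
from h import *
c=[.4972,.3724]
move_to(c+[.2],q(183)); move_l(c+[.109],.1); close(); hold(.1)
s=state(); print(s["time"],s["finger_gap"],s["joint_pos"].round(3),s["ft_force"].round(1),s["moment"].round(3))
j0=np.array(s["joint_pos"]); m0=s["moment"][2]
def turn(sign,end):
    for a in range(5,end+1,5):
        j=j0.copy(); j[5]-=sign*np.radians(a); movej(j); s=state(); m=s["moment"][2]-m0
        print(sign,a,round(m,3),round(s["finger_gap"],4),s["ft_force"].round(1))
        if abs(m)>.25: return False
    return True
ok=None
for sg in(1,-1):
    if turn(sg,30): ok=sg; break
    movej(j0)
print('free way',ok,state()["time"])
E
```

```text
18.5833 0.01190634835627277 [ 0.588  0.157  1.374  0.     1.61  -1.035] [ 0.9 -0.2  0.4] [ 0.136 -0.153 -0.002]
1 5 0.004 0.012 [ 0.3 -0.1 -0.2]
1 10 -0.477 0.0117 [-0.1 -0.1  0.7]
-1 5 0.032 0.0117 [-0.5 -0.2 -0.5]
-1 10 -0.05 0.0122 [-0.5  0.2 -0. ]
-1 15 -0.053 0.0117 [ 0.2 -0.9  0.7]
-1 20 -0.053 0.0119 [-0.9  0.8  0.4]
-1 25 -0.007 0.0119 [0.3 0.7 0.2]
-1 30 -0.014 0.012 [-0.5  0.2  0.1]
free way -1 20.875
```

```bash
python3 - <<'E'
from bench import *
from h import *
j=np.array(state()["joint_pos"]); j[5]+=np.radians(45); movej(j); hold(.1)
s=state(); print(s["moment"].round(3),s["ft_force"].round(1),s["ee_pos"].round(4))
p=list(s["ee_pos"]); move_l([p[0],p[1],p[2]+.015],.05); s=state(); print(s["ft_force"].round(1),s["finger_gap"])
if abs(s["ft_force"][2])<10:
    move_l([.4972,.3724,p[2]+.12],.1); hold(.3); s=state(); print(s["time"],s["ee_pos"].round(4),s["ft_force"].round(1),s["finger_gap"])
d=get_image("side"); cv2.imwrite("pics/end.png",cv2.resize(d["frame"][60:260,220:460],(720,600)))
E
```

```text
[-0.017 -0.091 -0.003] [ 0.4 -1.3 -0.1] [0.4972 0.3725 0.109 ]
[-0.5 -0.5 -1.7] 0.011562775228268157
23.7 [0.4971 0.3724 0.2286] [ 0.9  0.5 -1. ] 0.012365132350553601
```

View pics/end.png

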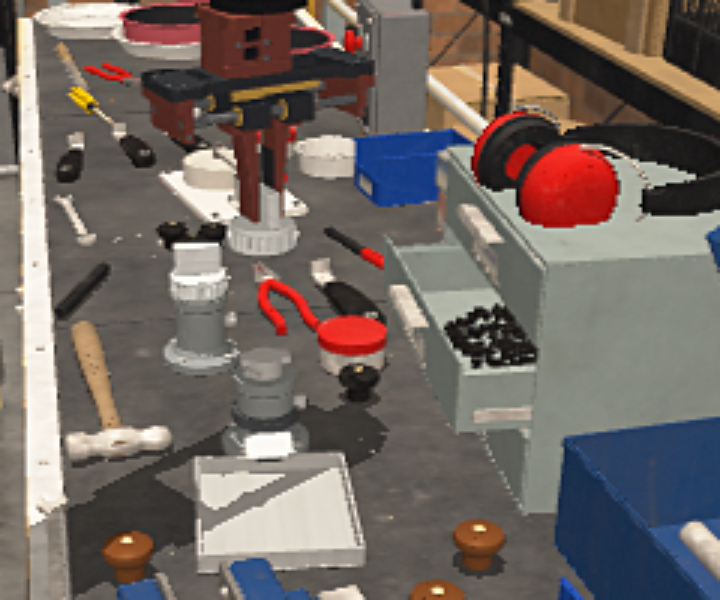

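The cap is in the gripper at (263,235), upright above the bare head at (265,370). The other cap is still on at (198,275), and the tray is empty.

```bash
python3 -c "
from bench import *
print(job_done())"
```

```text
the job is handed in; nothing more can be done
None
```

The job is handed in at about 24 s: the knob was let go inside the blue bin about 23 mm above its floor, below the rim, head_a's cap came off by the one way that turned freely and is held upright about 12 cm above its head, and the other cap is still on.

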